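# Check in a used coupling hub and stock the drawer

### The arm

A 7-joint arm with a two-finger parallel gripper is mounted at the origin on the work surface. World frame = base frame: x ahead of the robot, y to its left, z up, the work surface at z = 0. Lengths are in m, angles in rad, forces in N, time in s.
With the tool pointing down it reaches from about 0.4 to 0.85 m from the base axis. Payload 10.4 kg.
Tool frame: the origin (TCP) lies midway between the tips of the shut fingers; the grasp point (between the pads) lies 19 mm behind it (manip.pinch_z is the distance from the TCP to the grasp point, in m); y points along the fingers, x is the direction in which the jaws open and shut, and the axes are right-handed (so a half turn about y gives the same grasp; the last joint's range is limited). The gripper opens to 85 mm and grips with 20 to 120 N. Pads are 22 mm wide; open, the fingers measure 114 mm over their backs; the gripper's body (76 mm by 85 mm) begins 54 mm behind the grasp point. The pads swing forward as they close: fully open they stand 13 mm farther back than shut.
Start: joints at [-1.127, 0.332, -0.065, 1.46, 0.022, 1.35, -0.088], TCP at [0.281, 0.558, 0.231] pointing down, gripper open.
Joint ranges: [-2.6, 2.6], [-0.5, 2.12], [-1.47, 1.34], [0.16, 2.42], [-1.27, 4.41], [0.06, 2.06], [-2.6, 2.6]. Speed limits (rad/s): [2.22, 2.22, 2.79, 2.79, 3.14, 3.14, 3.14].

### API

Orientations are given as a unit quaternion [x, y, z, w].
In Python, from workcell import manip gives the robot as it stands.
- The arm moves only by the shell command python3 -m pendant 'ROWS' [OPENING] [FORCE]. ROWS is a JSON object of lists of equal length, an entry for each row: "offset": the shift along the tool's x, y, z scaled (see below), a list of three; "turn": the turn, a rotation vector about the tool's x, y, z scaled (see below), a list of three. A call has 1 to 12 rows; each row is the pose to reach, as a shift and turn from the pose measured when the call began, along the tool's axes at that moment; what a row does not reach only later rows make up. The controller multiplies each number of a shift by 200 mm and each number of a turn by 45 degrees. A row lasts 1/8 s, in which the tool goes at most 62.5 mm and 10.7 degrees, less where a joint would pass 70% of its speed; a pose out of reach is approached as far as the arm can. A call with a number of a shift or a turn outside -1 to 1 is refused whole. A call with a gripper value outside its range is refused whole. OPENING is the opening in per cent of the stroke, from 0 (shut) to 100 (fully open), set as the call begins (- or left out, the last holds). The fingers move at their own pace and stop on an object; FORCE is the grip in N (left out, the last holds). Time passes only in rows, so rows that repeat a pose let the fingers close. It gives the time, the measured TCP pose, the force and the opening at its end, in the units of the state.
- manip.get_obs(): the state, without advancing time (a new reading comes with each control period).
- manip.camera(name): name is "scene" or "top" or "wrist"; returns (picture, depth): 480x640x3 uint8, red, green, blue; 480x640 float32, m along the optical axis (not along the pixel's ray), 0 where there is no reading.
- manip.camera_model(name): a dict with "intrinsics" (3x3 intrinsics, pixels), "R" (3x3) and "t" (3): a world point X has camera coordinates R X + t; the wrist camera has in their place "tool_from_camera" (4x4, takes a point from camera to tool coordinates, whose origin is the TCP and whose axes are the tool frame's). Camera axes: x right, y down, z forward; pixel columns grow to the right and rows downward; lengths in m; the calibration is good to about 2 mm. A picture is of the moment at which its call begins: read the wrist's pose just before it. camera_model takes no time and is no camera call.
- manip.hand_in(): hands the job in, once; it reports no verdict.
The state is a dict: "clock": time; "joint_pos": joint angles; "joint_velocities": joint speeds; "tau": joint torques, N m; "position": TCP position; "ee_rot": TCP orientation; "ft_force": force on the tool from outside, world axes, zero at the start; "torque": the same for the moment, N m; "grip_width": opening from 0.0 (shut) to 1.0 (fully open).
Only numpy, scipy, OpenCV 4.12 (cv2) and the standard library are available. Lean on these libraries where they do the work, as an engineer would, in place of code of your own. Each camera call takes 0.05 s, during which the arm holds its last target. There are 200 camera calls.

### The job

Put the coupling hubs away: first pull the cabinet's top drawer out to its stop, then stand the dark used hub with the red claws on the caliper's rest and slide the jaw shut until both jaws press on it, firmly but without forcing it, with your hand off the hub. Slide the jaw back well clear (a finger's breadth or more) while the hub still stands there, and only then lift it out and stand it in the drawer's red-lined bay. Stand every new silver hub upright in the black-lined bay beside it, push the drawer fully home, and leave the lower drawer shut and the grease tin, carton and spanner where they are.

Things in the scene. Friction and masses are not known exactly. Their poses are not given: they have to be found in the camera images.
- cabinet: grey steel bench cabinet with two blue drawer fronts, fixed; 300 deep (x), 360 wide (y), 165 tall; origin under the middle of the carcass's front face; x points into the cabinet, so the drawers slide out along its -x; a yellow parts bin, 70 tall, is fixed on its top, 120 mm or more behind the front
- drawer (a joint): top drawer's travel in m: 0 shut, 0.190 fully out at its stop; slides towards the cabinet's -x with about 1.5 N of friction and stays where it is left. Its front panel is 12 thick, 76 high and has its top edge 3 mm below the cabinet's top. Inside: floor 91 mm above the bench, 332 wide, side walls 50 high, 266 long; fully out, the first 190 mm behind the front panel stand clear of the cabinet
- drawer_handle (a point): middle of the top drawer's handle: a horizontal round steel bar, 10 in diameter and 120 long along the cabinet's y, 42 mm in front of the front panel, 135 mm above the bench (30 mm below the cabinet's top); can be pinched from above with the fingers closing along the cabinet's x
- bay_used (a point): point on the floor of the drawer's red-lined bay, mid-width and 45 mm behind the front panel; axes as the cabinet's. The bay is 92 wide (y), on the cabinet's -y side, and runs the drawer's whole length; a 4 thick, 40 high aluminium divider parts it from the other bay
- bay_new (a point): point on the floor of the drawer's black-lined bay, mid-width and 45 mm behind the front panel; axes as the cabinet's. The bay is 236 wide (y): room for three hubs side by side, 75 mm apart, and runs the drawer's whole length
- lower_drawer (a joint): travel of the lower drawer in m, 0 shut; it is to stay shut
- caliper: 200 mm digital caliper held jaws-up in a green bench stand, fixed; the base is 90 by 300 by 12; origin on the bench under the beam; the steel beam runs along its y, from y = -165 to 125 mm, top edge 45 mm above the bench, with a clamp 58 mm high on its tail; the fixed jaw stands at its +y end
- fixed_jaw: the caliper's fixed steel jaw, 10 wide (x), standing up to 90 mm above the bench; origin on the bench below the middle of its measuring face, which faces the caliper's -y (90 mm along y from the caliper's origin); axes as the caliper's
- caliper_rest (a point): point on the top of the caliper's rest, 45 mm above the bench: where the middle of a 60 mm hub's underside comes when the hub touches the fixed jaw; axes as the caliper's. The rest is a dark steel block, 70 (x) by 55 (y), from 33 to 88 mm along the caliper's y, beside the fixed jaw
- jaw (a joint): how far the sliding jaw has been closed, in m: 0 is 110 mm open between the jaw faces, 0.050 is 60 mm open (shut on a hub), 0.053 is its end; it slides along the caliper's y (towards the fixed jaw as it grows) with about 2 N of friction and stays where it is left
- jaw_head (a point): middle of the top of the sliding jaw's black head (orange thumb pad on it), 70 mm above the bench; the head is 22 wide (caliper's x), 66 long (y) and 50 tall, and can be pinched from above across its width; the jaw blade itself, 10 wide, stands ahead of it with its face 43 mm from this point and its top 90 mm above the bench
- hub_used: used jaw-coupling hub, dark, with three red claws; 60 mm in diameter, 50 mm tall (34 mm body, then three 16 mm claws on top within the same diameter), standing upright; about 0.3 kg; origin: centre of its underside, z up along its axis
- hub_a: new jaw-coupling hub, silver aluminium all over, not always present; 60 mm in diameter, 50 mm tall (34 mm body, then three 16 mm claws on top within the same diameter), standing upright; about 0.3 kg; origin: centre of its underside, z up along its axis
- hub_b: new jaw-coupling hub, silver aluminium all over, not always present; 60 mm in diameter, 50 mm tall (34 mm body, then three 16 mm claws on top within the same diameter), standing upright; about 0.3 kg; origin: centre of its underside, z up along its axis
- hub_c: new jaw-coupling hub, silver aluminium all over, not always present; 60 mm in diameter, 50 mm tall (34 mm body, then three 16 mm claws on top within the same diameter), standing upright; about 0.3 kg; origin: centre of its underside, z up along its axis
- grease_tin: red grease tin with a white label and a red cap, 72 in diameter, 100 tall; leave alone; origin: centre of its underside
- carton: cardboard carton, 100 x 150 x 80; leave alone; origin: centre of its underside
- spanner: steel spanner, 190 long, lying on the bench; leave alone; origin: under its middle
Mind the look-alikes: they are no part of the job. What is shaped like the hub_b but green or yellow is not meant.

How it is judged:
By the outcome, as a careful person would: the job done as asked, in the order asked, and still so for the second after the job is handed in, with the robot touching nothing.
Of hub_a, hub_b, hub_c only 2 to 3 are there at a start; the rules pass over those that are not, and their reading is None.
At some moment in a run one of hub_a, hub_b, hub_c may be knocked a few centimetres aside while the robot is not near it.
It also fails if it takes over 210 s, if anything falls off the work surface, if the arm or the gripper's body presses on something with over 40 N, if the wrist force passes 120 N, or if a joint passes its speed limit or range.

## Working session

There is one attempt and no reset: what is moved stays moved. The work goes in short steps, Python scripts to look and compute and a shell command to move; the robot and the scene stay as the last step left them, time stands still between calls to the robot, and variables do not carry over. Pictures are saved under pics/ and viewed, about 12 in all and at most 16, crops included, and the job is handed in when it is done.

```bash
mkdir -p pics; ls; python3 - <<'E'
from workcell import manip
import cv2,numpy as np
np.set_printoptions(precision=4,suppress=True)
o=manip.get_obs();print(o)
for n in("scene","top"):
    im,d=manip.camera(n);cv2.imwrite(f"pics/{n}0.png",im[:,:,::-1]);np.save(f"pics/{n}0.npy",d)
    print(n,manip.camera_model(n))
print(manip.camera_model("wrist"),manip.pinch_z)
E
```

```text
pics
{'clock': 0.0, 'joint_pos': array([-1.1266,  0.3328, -0.0647,  1.461 ,  0.0216,  1.3499, -0.0885]), 'joint_velocities': array([-0.0007, -0.0016,  0.0006, -0.0009,  0.0006, -0.0014,  0.0004]), 'tau': array([  0.0009, -62.5458,   0.0498, -39.1602,   0.0163,   0.01  ,
        -0.0001]), 'position': array([0.2811, 0.5578, 0.2305]), 'ee_rot': array([ 0.6024,  0.3704, -0.3712, -0.6018]), 'ft_force': array([-0.1507,  0.4856,  0.5098]), 'torque': array([ 0.0019, -0.0298, -0.0096]), 'grip_width': 0.9957544444873767}
scene {'intrinsics': array([[501.8631,   0.    , 316.5428],
       [  0.    , 501.8631, 243.7274],
       [  0.    ,   0.    ,   1.    ]]), 'R': array([[-0.5507,  0.8346, -0.0158],
       [ 0.6331,  0.4053, -0.6595],
       [-0.544 , -0.3732, -0.7515]]), 't': array([ 0.3665, -0.2264,  1.6631])}
top {'intrinsics': array([[458.0614,   0.    , 322.9378],
       [  0.    , 458.0614, 231.5445],
       [  0.    ,   0.    ,   1.    ]]), 'R': array([[ 0.0072, -0.9999,  0.0132],
       [-0.9871, -0.0092, -0.1595],
       [ 0.1596, -0.0119, -0.9871]]), 't': array([-0.1092,  0.5694,  0.9823])}
{'intrinsics': array([[393.5299,   0.    , 327.6626],
       [  0.    , 393.5299, 232.3637],
       [  0.    ,   0.    ,   1.    ]]), 'tool_from_camera': array([[ 1.    , -0.0014,  0.0007,  0.0004],
       [-0.001 , -0.2805,  0.9598, -0.1436],
       [-0.0011, -0.9598, -0.2805,  0.0713],
       [ 0.    ,  0.    ,  0.    ,  1.    ]])} 0.0187
```

View pics/scene0.png

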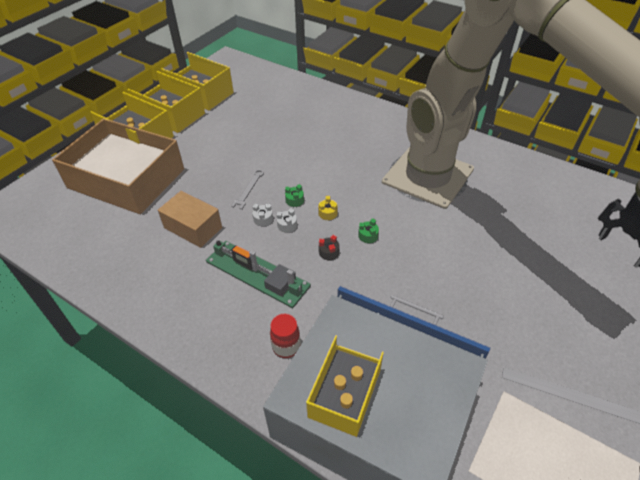

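View pics/top0.png

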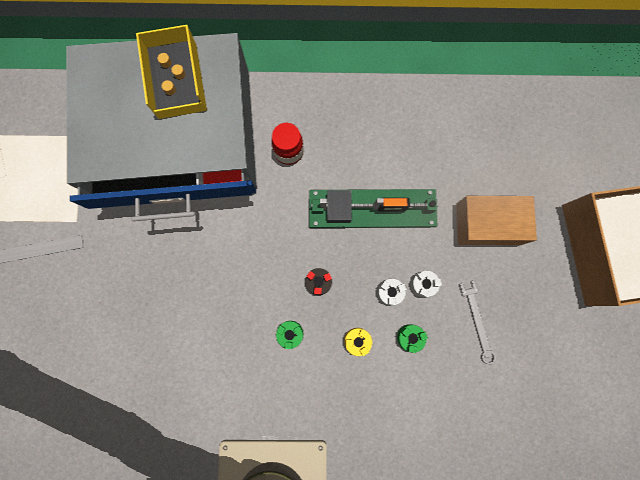

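Scene: the hubs are on the bench in front of the arm, with the dark hub with red claws at top-view (318,281) and the silver ones at (392,292) and (426,284). Look-alikes: green (289,335), green (412,338) and yellow (358,342). The top drawer is slightly ajar, with its handle at (163,215). The caliper is at (372,208), with its fixed jaw on the left (+y).

```bash
cat > h.py <<'E'
from workcell import manip
import cv2,numpy as np
np.set_printoptions(precision=4,suppress=True)
from scipy.spatial.transform import Rotation as Rn
def cloud(n):
    o=manip.get_obs(); im,d=manip.camera(n); m=manip.camera_model(n); K=m["intrinsics"]
    v,u=np.mgrid[:480,:640]; P=np.stack([(u-K[0,2])/K[0,0]*d,(v-K[1,2])/K[1,1]*d,d],-1)
    if n=="wrist":
        T=m["tool_from_camera"]; P=P@T[:3,:3].T+T[:3,3]
        P=P@Rn.from_quat(o["ee_rot"]).as_matrix().T+o["position"]
    else: P=(P-m["t"])@m["R"]
    P[d==0]=np.nan
    return im,P
def tool(p):  # world displacement to point p, in tool axes, scaled units
    o=manip.get_obs();return Rn.from_quat(o["ee_rot"]).as_matrix().T@(np.array(p)-o["position"])/0.2
def rect(P,m):
    q=P[m][:,:2]; q=q[~np.isnan(q).any(1)].astype(np.float32); return cv2.minAreaRect(q*1000),len(q)
E
python3 - <<'E'
from h import *
im,P=cloud("top"); hsv=cv2.cvtColor(im,cv2.COLOR_RGB2HSV); H,S,V=cv2.split(hsv); z=P[...,2]
v,u=np.mgrid[:480,:640]
for nm,c in dict(used=(318,281),a=(392,292),b=(426,284),g1=(289,335),y=(358,342),g2=(412,338)).items():
    m=(abs(u-c[0])<18)&(abs(v-c[1])<18)&(z>.02)
    q=P[m]; (cx,cy),r=cv2.minEnclosingCircle((q[:,:2]*1000).astype(np.float32)); print(nm,cx,cy,r,q[:,2].max(),np.percentile(q[:,2],[5,50,95]))
cab=(z>.158)&(z<.172)&(u<260)&(v<200)
blue=(H>105)&(H<125)&(S>120)&(z>.13)&(u<270)
print("cab",rect(P,cab&~blue&(S<60)),np.nanmedian(z[cab&(S<60)]))
print("blue",rect(P,blue),np.percentile(z[blue],[5,50,95]))
hb=(z>.115)&(z<.15)&(v>205)&(u<230); print("handle",rect(P,hb),np.median(z[hb]))
# yaw from front-edge fit
q=P[blue&(z>.155)];print("front fit",cv2.fitLine((q[:,:2]*1000).astype(np.float32),cv2.DIST_HUBER,0,.01,.01).ravel())
q=P[hb];print("handle fit",cv2.fitLine((q[:,:2]*1000).astype(np.float32),cv2.DIST_HUBER,0,.01,.01).ravel())
box=(u>300)&(u<445)&(v>180)&(v<235)
gr=box&(H>50)&(H<90)&(S>80)&(z>.005)&(z<.02);print("base",rect(P,gr))
print("rest",rect(P,box&(z>.04)&(z<.05)&(u<355)&(u>325)&(V<90)))
orr=box&(H<20)&(S>150)&(z>.04);print("orange",rect(P,orr),np.median(z[orr]))
hi=box&(z>.078);print("jaws",rect(P,hi&(u<330)),rect(P,hi&(u>350)),np.nanmax(z[box]))
tin=(z>.06)&(u>265)&(u<310)&(v>110)&(v<170);print("tin",rect(P,tin))
E
python3 -c "
import cv2;i=cv2.imread('pics/top0.png');a=cv2.resize(i[180:240,295:445],None,fx=5,fy=5,interpolation=2);b=cv2.resize(i[255:315,295:445],None,fx=5,fy=5,interpolation=2)[:300]
cv2.imwrite('pics/crop1.png',cv2.vconcat([a,b]))"
```

```text
used 459.9866027832031 -94.17005157470703 29.7816219329834 0.05645465337096738 [0.032  0.0357 0.0525]
a 438.4844055175781 -257.82806396484375 29.850984573364258 0.05543550862636387 [0.0317 0.0358 0.0527]
b 457.1397705078125 -335.0762939453125 29.832897186279297 0.055138226042352016 [0.0313 0.0361 0.0526]
g1 343.4284362792969 -31.083175659179688 29.861879348754883 0.05595652394873891 [0.0318 0.0357 0.0523]
y 328.67938232421875 -182.3285675048828 29.919343948364258 0.056294281124293286 [0.0318 0.0359 0.0522]
g2 336.7198181152344 -301.60321044921875 29.99201202392578 0.05687455546804604 [0.0317 0.036  0.0519]
cab (((796.971435546875, 247.4296875), (329.7206726074219, 362.3833312988281), 5.738434314727783), 19596) 0.16601843686428308
blue (((632.4270629882812, 229.25103759765625), (13.04139232635498, 353.4181213378906), 5.523198127746582), 1553) [0.1335 0.1584 0.1621]
handle (((590.767822265625, 225.1624755859375), (29.862483978271484, 129.40753173828125), 0.4803292453289032), 370) 0.13977234007685085
front fit [  0.0977  -0.9952 632.123  230.066 ]
handle fit [  0.0905  -0.9959 585.4177 224.864 ]
base (((632.9749145507812, -220.35824584960938), (89.3666763305664, 297.366943359375), 0.8947463035583496), 2624)
rest (((631.3634643554688, -142.7093963623047), (68.59783172607422, 63.372127532958984), 1.0230848789215088), 292)
orange (((634.8659057617188, -263.4720764160156), (17.35740089416504, 54.263343811035156), 1.0270586013793945), 188) 0.07326333050846592
jaws (((630.8829345703125, -103.60477447509766), (9.338226318359375, 13.086038589477539), 0.34819725155830383), 35) (((633.9894409179688, -230.88772583007812), (10.120373725891113, 23.496356964111328), 0.8869178891181946), 41) 0.09506261784608
tin (((771.1122436523438, -20.329376220703125), (66.38553619384766, 67.88069152832031), 48.439537048339844), 870)
```

View pics/crop1.png

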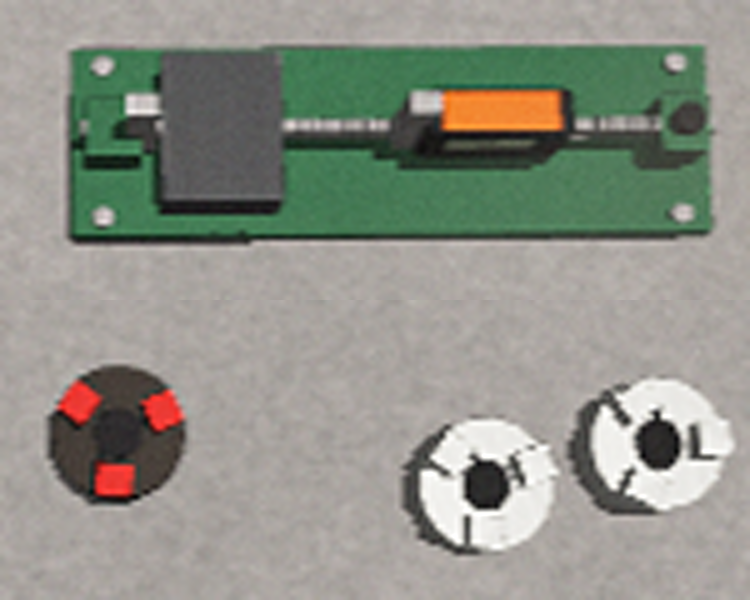

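The crop confirms the choice: the hub at (318,281) is dark with red claws, and the other two are silver. The measured sizes match the given ones: hub radii about 30 mm, caliper base 89x297, jaw open.

```bash
cat >> h.py <<'E'
def go(p,yaw):
    """print offset/turn (scaled) to reach TCP p, tool y down, tool x at world yaw(deg) mod 180"""
    o=manip.get_obs();R=Rn.from_quat(o["ee_rot"]).as_matrix();best=None
    for a in(yaw,yaw+180):
        c,s=np.cos(np.radians(a)),np.sin(np.radians(a)); x=np.array([c,s,0]);y=np.array([0,0,-1.])
        r=Rn.from_matrix(R.T@np.stack([x,y,np.cross(x,y)],1)).as_rotvec()
        if best is None or np.linalg.norm(r)<np.linalg.norm(best): best=r
    print("offset",tool(p).round(3),"turn",(best/np.radians(45)).round(3),"| pos",o["position"],"F",o["ft_force"].round(1),"g",round(o["grip_width"],3),"t",o["clock"],"q1,7",o["joint_pos"][[0,6]])
E
python3 - <<'E'
from h import *
print(Rn.from_quat(manip.get_obs()["ee_rot"]).as_matrix())
go([.585,.2247,.23],5.6)
E
```

```text
[[ 0.45   -0.0004 -0.893 ]
 [ 0.893  -0.0009  0.45  ]
 [-0.001  -1.     -0.    ]]
offset [-0.804  0.005 -2.106] turn [ 0.001  1.281 -0.001] | pos [0.2812 0.5579 0.2307] F [ 0.3 -0.7 -0.3] g 1.005 t 0.15 q1,7 [-1.1266 -0.0885]
```

```bash
python3 -m pendant '{"offset":[[-0.13,0,-0.3],[-0.26,0,-0.6],[-0.38,0,-0.9],[-0.4,0,-1],[-0.4,0,-1]],"turn":[[0,0.2,0],[0,0.4,0],[0,0.6,0],[0,0.8,0],[0,0.8,0]]}' 50; python3 -c "
from h import *
go([.585,.2247,.23],5.6)"
```

```text
clock: 0.78
position: [0.4257, 0.3941, 0.2307]
ee_rot: [0.688, 0.164, -0.165, -0.687]
ft_force: [0.1, 0.2, -0.2]
grip_width: 0.503
offset [ 0.326  0.005 -1.116] turn [ 0.002  0.474 -0.001] | pos [0.4257 0.3941 0.2307] F [ 0.1  0.2 -0.2] g 0.503 t 0.775 q1,7 [-0.9294 -0.3341]
```

```bash
python3 -m pendant '{"offset":[[0.1,0,-0.3],[0.2,0,-0.6],[0.3,0,-0.9],[0.326,0,-1],[0.326,0,-1]],"turn":[[0,0.2,0],[0,0.4,0],[0,0.474,0],[0,0.474,0],[0,0.474,0]]}' 50; python3 -c "
from h import *
go([.585,.2247,.17],5.6)"
```

```text
clock: 1.4
position: [0.5751, 0.2443, 0.2304]
ee_rot: [0.707, 0.034, -0.035, -0.705]
ft_force: [-0.5, 0.3, 0.0]
grip_width: 0.498
offset [ 0.04   0.302 -0.102] turn [ 0.003 -0.001 -0.001] | pos [0.5751 0.2443 0.2304] F [-0.5  0.3  0. ] g 0.498 t 1.4 q1,7 [-0.6996 -0.3094]
```

```bash
python3 -m pendant '{"offset":[[0.04,0.0,-0.1],[0.04,0.1,-0.1],[0.04,0.3,-0.1],[0.04,0.4,-0.1],[0.04,0.5,-0.1],[0.04,0.562,-0.1],[0.04,0.562,-0.1],[0.04,0.562,-0.1]],"turn":[[0,0,0],[0,0,0],[0,0,0],[0,0,0],[0,0,0],[0,0,0],[0,0,0],[0,0,0]]}' 32; python3 - <<'E'
from h import *
im,P=cloud("wrist");cv2.imwrite("pics/w1.png",im[:,:,::-1]);go([.585,.2247,.118],5.6)
E
```

```text
clock: 2.4
position: [0.5851, 0.2256, 0.1189]
ee_rot: [0.707, 0.035, -0.035, -0.706]
ft_force: [-0.8, -0.2, -0.2]
grip_width: 0.323
offset [-0.002  0.005 -0.004] turn [0.002 0.    0.001] | pos [0.5853 0.2254 0.1191] F [0.  0.7 1.1] g 0.319 t 2.45 q1,7 [-0.6604 -0.253 ]
```

View pics/w1.png

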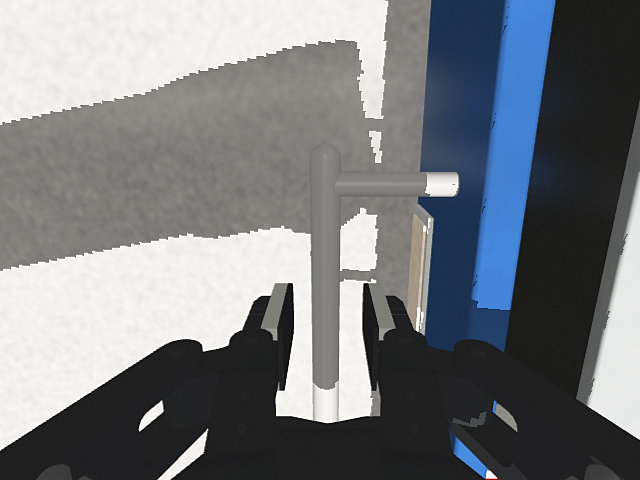

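The bar runs between the finger pads at (325,300), centred. Next I close and pull along tool −x.

```bash
python3 -m pendant '{"offset":[[0,0,0],[0,0,0],[0,0,0],[0,0,0],[0,0,0]],"turn":[[0,0,0],[0,0,0],[0,0,0],[0,0,0],[0,0,0]]}' 0 60; python3 -m pendant '{"offset":[[-0.05,0,0],[-0.12,0,0],[-0.2,0,0],[-0.28,0,0],[-0.36,0,0],[-0.44,0,0],[-0.52,0,0],[-0.58,0,0],[-0.64,0,0],[-0.68,0,0],[-0.7,0,0],[-0.7,0,0]],"turn":[[0,0,0],[0,0,0],[0,0,0],[0,0,0],[0,0,0],[0,0,0],[0,0,0],[0,0,0],[0,0,0],[0,0,0],[0,0,0],[0,0,0]]}'
```

```text
clock: 3.08
position: [0.5857, 0.2256, 0.1199]
ee_rot: [0.707, 0.035, -0.034, -0.706]
ft_force: [-1.3, -0.1, 6.4]
grip_width: 0.09
clock: 4.58
position: [0.446, 0.2119, 0.1198]
ee_rot: [0.707, 0.035, -0.034, -0.706]
ft_force: [-1.6, 0.8, 6.8]
grip_width: 0.09
```

```bash
python3 -m pendant '{"offset":[[-0.03,0,0],[-0.06,0,0],[-0.08,0,0],[-0.08,0,0]],"turn":[[0,0,0],[0,0,0],[0,0,0],[0,0,0]]}'; python3 - <<'E'
from h import *
im,P=cloud("top");cv2.imwrite("pics/top2.png",im[:,:,::-1]);z=P[...,2];hsv=cv2.cvtColor(im,cv2.COLOR_RGB2HSV);H,S,V=cv2.split(hsv)
v,u=np.mgrid[:480,:640]
m=(z>.16)&(z<.17)&(u<260)&(S<60)&(v<190); m=m.astype(np.uint8)
# cabinet front edge: lowest row per column
pts=[P[np.where(m[:,c])[0].max(),c] for c in range(80,235,5)]
pts=np.array(pts);print(np.polyfit(pts[:,1],pts[:,0],1),np.polyval(np.polyfit(pts[:,1],pts[:,0],1),.23))
blue=(H>105)&(H<125)&(S>120)&(z>.155)&(u<290);print(rect(P,blue));go([.585,.2247,.118],5.6)
E
```

```text
clock: 5.08
position: [0.4294, 0.2103, 0.1198]
ee_rot: [0.707, 0.035, -0.035, -0.706]
ft_force: [-2.2, -0.5, 5.2]
grip_width: 0.085
[-0.0985  0.6854] 0.6627205898565915
(((471.7450256347656, 133.37551879882812), (118.7530517578125, 193.8610382080078), 27.273542404174805), 538)
offset [ 0.781  0.009 -0.004] turn [0.002 0.    0.   ] | pos [0.4295 0.2103 0.1198] F [-1.9 -0.7  5.4] g 0.091 t 5.125 q1,7 [-0.7817 -0.4283]
```

```bash
python3 -m pendant '{"offset":[[-0.02,0,0],[-0.04,0,0],[-0.05,0,0],[-0.06,0,0],[-0.06,0,0],[-0.06,0,0]],"turn":[[0,0,0],[0,0,0],[0,0,0],[0,0,0],[0,0,0],[0,0,0]]}'
```

```text
clock: 5.88
position: [0.4183, 0.2092, 0.1198]
ee_rot: [0.707, 0.035, -0.034, -0.706]
ft_force: [6.3, 1.8, -1.2]
grip_width: 0.096
```

```bash
python3 -m pendant '{"offset":[[-0.01,0,0],[-0.02,0,0],[-0.02,0,0],[-0.02,0,0]],"turn":[[0,0,0],[0,0,0],[0,0,0],[0,0,0]]}'
```

```text
clock: 6.38
position: [0.4183, 0.2092, 0.1199]
ee_rot: [-0.706, -0.038, 0.031, 0.707]
ft_force: [25.3, 5.8, -17.3]
grip_width: 0.09
```

Firm stop at handle (0.418,0.209), with about 25 N of resistance. This agrees with the expected 244 mm from the cabinet front. Next I relax, release and rise.

```bash
python3 -m pendant '{"offset":[[0,0,0],[0,0,0],[0,0,0],[0,0,0]],"turn":[[0,0,0],[0,0,0],[0,0,0],[0,0,0]]}' 35; python3 -m pendant '{"offset":[[0,-0.1,0],[0,-0.3,0],[0,-0.55,0],[0,-0.6,0],[0,-0.6,0]],"turn":[[0,0,0],[0,0,0],[0,0,0],[0,0,0],[0,0,0]]}' 100;  python3 -c "
from h import *
go([.460,-.0942,.15],1)"
```

```text
clock: 6.88
position: [0.4179, 0.2092, 0.1198]
ee_rot: [-0.706, -0.038, 0.031, 0.706]
ft_force: [-0.8, -0.1, 1.4]
grip_width: 0.354
clock: 7.5
position: [0.4168, 0.2092, 0.2399]
ee_rot: [-0.706, -0.038, 0.031, 0.707]
ft_force: [0.7, 1.3, -0.3]
grip_width: 0.997
offset [ 0.063  0.449 -1.531] turn [-0.001  0.101  0.013] | pos [0.4168 0.2092 0.2399] F [ 0.7  1.3 -0.3] g 0.997 t 7.5 q1,7 [-0.8021 -0.4785]
```

```bash
python3 -m pendant '{"offset":[[0.02,0,-0.3],[0.04,0,-0.6],[0.06,0,-0.9],[0.06,0,-1],[0.06,0,-1]],"turn":[[0,0.1,0],[0,0.1,0],[0,0.1,0],[0,0.1,0],[0,0.1,0]]}' 100;  python3 -m pendant '{"offset":[[0,0,-0.25],[0,0,-0.5],[0,0.2,-0.53],[0,0.4,-0.53],[0,0.4,-0.53]],"turn":[[0,0,0],[0,0,0],[0,0,0],[0,0,0],[0,0,0]]}'; python3 - <<'E'
from h import *
im,P=cloud("top");cv2.imwrite("pics/top3.png",im[:,:,::-1]);z=P[...,2];hsv=cv2.cvtColor(im,cv2.COLOR_RGB2HSV);H,S,V=cv2.split(hsv)
np.save("pics/top3.npy",P)
q=P[(H>105)&(H<125)&(S>120)&(z>.155)&(z<.17)];print("panel",cv2.minAreaRect((q[:,:2]*1000).astype(np.float32)))
im,P=cloud("wrist");cv2.imwrite("pics/w3.png",im[:,:,::-1])
red=(((cv2.cvtColor(im,cv2.COLOR_RGB2HSV)[...,0]+10)%180)<20)&(P[...,2]>.025)&(P[...,2]<.06)&(np.hypot(P[...,0]-.46,P[...,1]+.094)<.06)
near=(P[...,2]>.02)&(P[...,2]<.06)&(np.hypot(P[...,0]-.46,P[...,1]+.094)<.06)
q=P[near];print(cv2.minEnclosingCircle((q[:,:2]*1000).astype(np.float32)),len(q),red.sum())
go([.460,-.0942,.006],1)
E
```

```text
clock: 8.12
position: [0.4474, 0.01, 0.2384]
ee_rot: [-0.707, -0.008, 0.003, 0.707]
ft_force: [0.3, 1.8, -0.2]
grip_width: 1.0
clock: 8.75
position: [0.4476, -0.0945, 0.1556]
ee_rot: [-0.707, -0.007, 0.006, 0.707]
ft_force: [-0.5, 0.2, 0.0]
grip_width: 1.0
panel ((467.1186218261719, 213.7439727783203), (12.28282642364502, 353.6295166015625), 5.653473377227783)
((458.9579772949219, -94.99662780761719), 29.92157554626465) 5757 2387
offset [0.045 0.765 0.003] turn [-0.001 -0.     0.009] | pos [ 0.45   -0.095   0.1589] F [ 0.7 -0.3  0.6] g 1.001 t 8.85 q1,7 [-0.504   0.1328]
```

View pics/top3.png

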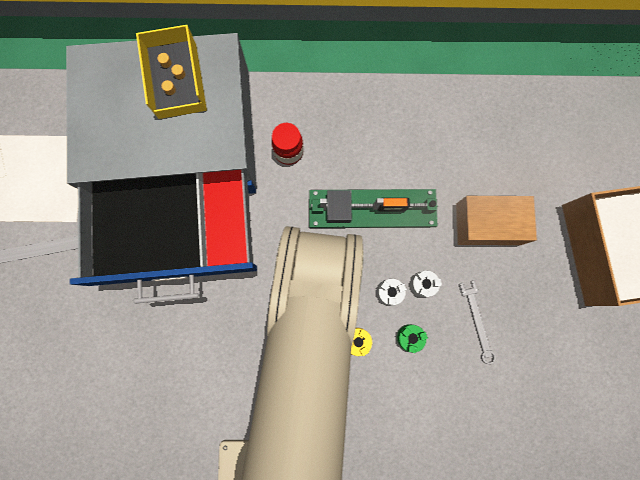

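View pics/w3.png

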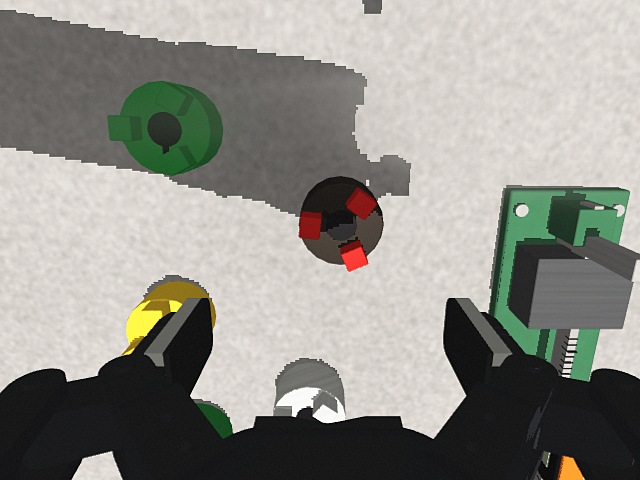

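The panel centre agrees with the handle-based estimate to within 1 mm. The wrist view shows the dark, red-clawed hub at (341,222). Both sources give (459.5,-94.6). Next I descend and grip.

```bash
python3 -m pendant '{"offset":[[0.047,0.1,0],[0.047,0.35,0],[0.047,0.55,0],[0.047,0.7,0],[0.047,0.765,0],[0.047,0.765,0],[0.047,0.765,0]],"turn":[[0,0,0],[0,0,0],[0,0,0],[0,0,0],[0,0,0],[0,0,0],[0,0,0]]}' 100; python3 -m pendant '{"offset":[[0,0,0],[0,0,0],[0,0,0],[0,0,0],[0,0,0],[0,0,0]],"turn":[[0,0,0],[0,0,0],[0,0,0],[0,0,0],[0,0,0],[0,0,0]]}' 0 40;python3 -m pendant '{"offset":[[0,-0.1,0],[0,-0.3,0],[0,-0.55,0],[0,-0.6,0],[0,-0.6,0]],"turn":[[0,0,0],[0,0,0],[0,0,0],[0,0,0],[0,0,0]]}'; python3 -c "
from h import *
go([.6317,-.1404,.13],1)"
```

```text
clock: 9.72
position: [0.4617, -0.0946, 0.0073]
ee_rot: [-0.707, -0.01, 0.003, 0.707]
ft_force: [-0.0, -0.6, -1.3]
grip_width: 1.0
clock: 10.48
position: [0.462, -0.0946, 0.0084]
ee_rot: [-0.706, -0.01, 0.003, 0.708]
ft_force: [-5.3, 0.4, 14.3]
grip_width: 0.692
clock: 11.1
position: [0.4608, -0.0945, 0.1283]
ee_rot: [-0.706, -0.01, 0.002, 0.708]
ft_force: [-0.7, 1.1, -3.4]
grip_width: 0.694
offset [ 0.851  0.    -0.245] turn [-0.003  0.     0.014] | pos [ 0.4608 -0.0945  0.1283] F [-0.7  1.1 -3.4] g 0.694 t 11.1 q1,7 [-0.52   0.177]
```

```bash
python3 -m pendant '{"offset":[[0.2,0,-0.1],[0.45,0,-0.2],[0.7,0,-0.255],[0.85,0,-0.255],[0.85,0,-0.255],[0.85,0,-0.255]],"turn":[[0,0,0],[0,0,0],[0,0,0],[0,0,0],[0,0,0],[0,0,0]]}'; python3 - <<'E'
from h import *
go([.6317,-.1425,.0545],1)
im,P=cloud("wrist");cv2.imwrite("pics/w4.png",im[:,:,::-1]);np.save("pics/w4.npy",P)
z=P[...,2];m=(z>.075)&(z<.098)&(abs(P[...,0]-.632)<.04)
for lo,hi in((-.13,-.09),(-.26,-.20)):
    k=m&(P[...,1]>lo)&(P[...,1]<hi); q=P[k]
    if len(q): print(len(q),q.min(0),q.max(0))
E
```

```text
clock: 11.85
position: [0.6302, -0.1428, 0.1279]
ee_rot: [-0.706, -0.009, 0.003, 0.708]
ft_force: [-0.9, 0.3, -3.5]
grip_width: 0.694
offset [0.005 0.367 0.   ] turn [-0.003 -0.001  0.009] | pos [ 0.6302 -0.1428  0.1279] F [-0.9  0.3 -3.5] g 0.694 t 11.85 q1,7 [-0.332   0.4092]
715 [ 0.6258 -0.1115  0.0752] [ 0.6358 -0.0973  0.0932]
72 [ 0.6278 -0.2341  0.0893] [ 0.6328 -0.2271  0.092 ]
```

View pics/w4.png

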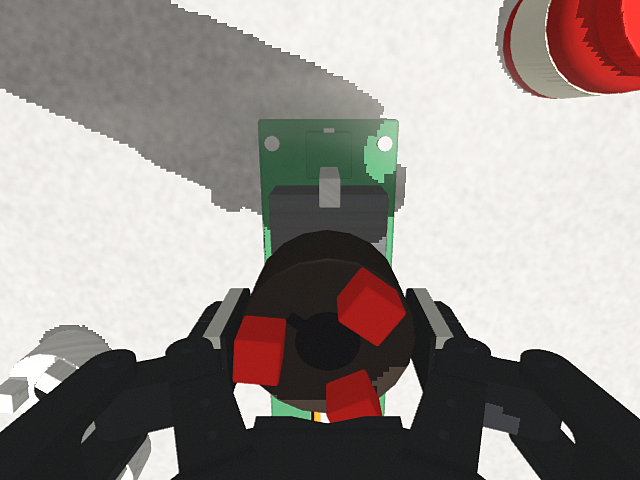

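The view shows the held hub with its claws at (258,350), (370,305) and (353,395). The fixed jaw is ahead at (330,185), with x centre 0.631 and face y≈-0.111. I'm lowering with about 2 mm clearance from the fixed jaw.

```bash
python3 -m pendant '{"offset":[[0.004,0.1,-0.004],[0.004,0.2,-0.004],[0.004,0.3,-0.004],[0.004,0.345,-0.004],[0.004,0.367,-0.004],[0.004,0.372,-0.004],[0.004,0.372,-0.004]],"turn":[[0,0,0],[0,0,0],[0,0,0],[0,0,0],[0,0,0],[0,0,0],[0,0,0]]}'
```

```text
clock: 12.78
position: [0.6321, -0.1434, 0.0548]
ee_rot: [-0.706, -0.009, 0.003, 0.708]
ft_force: [-0.0, -0.4, -3.9]
grip_width: 0.695
```

```bash
python3 -m pendant '{"offset":[[0,0.008,0],[0,0.012,0],[0,0.012,0],[0,0.012,0]],"turn":[[0,0,0],[0,0,0],[0,0,0],[0,0,0]]}'
```

```text
clock: 13.28
position: [0.6325, -0.1434, 0.0536]
ee_rot: [-0.706, -0.01, 0.002, 0.708]
ft_force: [-3.7, 1.3, 6.3]
grip_width: 0.696
```

```bash
python3 -m pendant '{"offset":[[0,0,0],[0,0,0],[0,0,0],[0,0,0]],"turn":[[0,0,0],[0,0,0],[0,0,0],[0,0,0]]}' 100; python3 -m pendant '{"offset":[[0,-0.1,0],[0,-0.3,0],[0,-0.55,0],[0,-0.55,-0.2],[0,-0.55,-0.45],[0,-0.55,-0.6],[0,-0.55,-0.6],[0,-0.55,-0.6]],"turn":[[0,0,0],[0,0,0],[0,0,0],[0,0,0],[0,0,0],[0,0,0],[0,0,0],[0,0,0]]}'; python3 - <<'E'
from h import *
im,P=cloud("wrist");cv2.imwrite("pics/w5.png",im[:,:,::-1])
z=P[...,2];hsv=cv2.cvtColor(im,cv2.COLOR_RGB2HSV);H,S,V=cv2.split(hsv)
m=(abs(P[...,0]-.632)<.04)&(P[...,1]>-.19)&(P[...,1]<-.112)&(z>.07)&(z<.099);q=P[m]
print("hub",cv2.minEnclosingCircle((q[:,:2]*1000).astype(np.float32)),np.percentile(q[:,2],[50,98]))
m=(abs(P[...,0]-.632)<.03)&(P[...,1]>-.31)&(P[...,1]<-.23)&(z>.06)&(z<.08);print("head",rect(P,m),np.median(z[m]))
go([.6335,-.264,.06],1)
E
```

```text
clock: 13.78
position: [0.6325, -0.1434, 0.0535]
ee_rot: [-0.706, -0.01, 0.002, 0.708]
ft_force: [0.7, -0.6, 0.7]
grip_width: 0.993
clock: 14.78
position: [0.6338, -0.263, 0.164]
ee_rot: [-0.706, -0.01, 0.002, 0.708]
ft_force: [1.1, 0.5, 0.3]
grip_width: 1.001
hub ((632.5648803710938, -144.4049835205078), 29.80322265625) [0.0806 0.0969]
head (((633.19921875, -263.11053466796875), (23.280593872070312, 65.90225982666016), 0.39147645235061646), 3285) 0.07248984444188286
offset [-0.008  0.519 -0.01 ] turn [-0.004  0.001  0.014] | pos [ 0.634  -0.2624  0.1638] F [-1.   0.2 -0.5] g 0.997 t 14.825 q1,7 [-0.1311  0.5905]
```

View pics/w5.png

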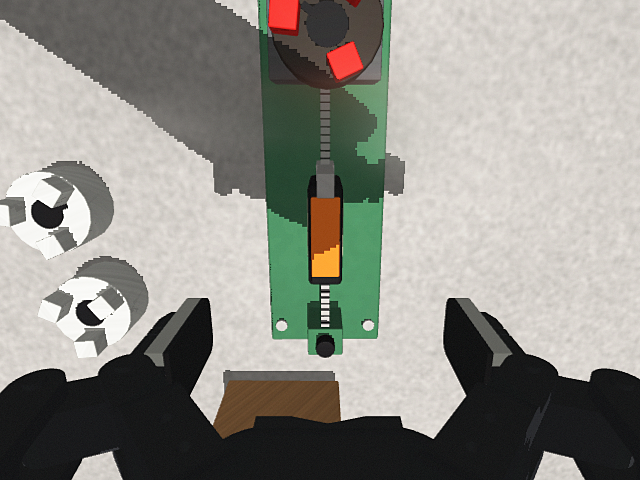

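The hub stands on the rest at (632.6,-144.4), with the orange-padded jaw head at (325,235) in the image, i.e. (633.2,-263.1) in the world. Next I pinch the head.

```bash
python3 -m pendant '{"offset":[[-0.004,0,-0.005],[-0.004,0.2,-0.005],[-0.004,0.4,-0.005],[-0.004,0.55,-0.005],[-0.004,0.61,-0.005],[-0.004,0.61,-0.005],[-0.004,0.61,-0.005]],"turn":[[0,0,0],[0,0,0],[0,0,0],[0,0,0],[0,0,0],[0,0,0],[0,0,0]]}' 55; python3 -m pendant '{"offset":[[0,0,0],[0,0,0],[0,0,0],[0,0,0],[0,0,0],[0,0,0]],"turn":[[0,0,0],[0,0,0],[0,0,0],[0,0,0],[0,0,0],[0,0,0]]}' 0 30;python3 -c "
from h import *
go([.6324,-.2161,.043],1)"
```

```text
clock: 15.7
position: [0.6354, -0.2633, 0.0435]
ee_rot: [-0.706, -0.011, 0.002, 0.708]
ft_force: [-0.2, -0.8, 0.7]
grip_width: 0.551
clock: 16.45
position: [0.6336, -0.2646, 0.045]
ee_rot: [-0.706, -0.01, 0.002, 0.708]
ft_force: [-11.9, 1.6, 13.9]
grip_width: 0.254
offset [-0.002  0.011  0.243] turn [-0.003 -0.     0.014] | pos [ 0.6336 -0.2646  0.045 ] F [-11.9   1.6  13.9] g 0.254 t 16.45 q1,7 [-0.0991  0.639 ]
```

```bash
python3 -m pendant '{"offset":[[0,0,0.02],[0,0,0.05],[0,0,0.08],[0,0,0.11],[0,0,0.14],[0,0,0.17],[0,0,0.19],[0,0,0.21],[0,0,0.22],[0,0,0.22]],"turn":[[0,0,0],[0,0,0],[0,0,0],[0,0,0],[0,0,0],[0,0,0],[0,0,0],[0,0,0],[0,0,0],[0,0,0]]}';python3 -m pendant '{"offset":[[0,0,0.01],[0,0,0.02],[0,0,0.02],[0,0,0.02]],"turn":[[0,0,0],[0,0,0],[0,0,0],[0,0,0]]}'
```

```text
clock: 17.7
position: [0.6327, -0.2201, 0.0451]
ee_rot: [-0.706, -0.01, 0.002, 0.708]
ft_force: [-1.7, 0.5, 0.3]
grip_width: 0.251
clock: 18.2
position: [0.6327, -0.2164, 0.0452]
ee_rot: [-0.706, -0.01, 0.002, 0.708]
ft_force: [0.4, -4.1, -3.2]
grip_width: 0.25
```

```bash
python3 -m pendant '{"offset":[[0,0,0.008],[0,0,0.01],[0,0,0.01],[0,0,0.01]],"turn":[[0,0,0],[0,0,0],[0,0,0],[0,0,0]]}'
```

```text
clock: 18.7
position: [0.6326, -0.2146, 0.0452]
ee_rot: [-0.706, -0.01, 0.002, 0.708]
ft_force: [1.4, -4.8, -4.1]
grip_width: 0.249
```

```bash
python3 -m pendant '{"offset":[[0,0,0.005],[0,0,0.008],[0,0,0.008],[0,0,0.008]],"turn":[[0,0,0],[0,0,0],[0,0,0],[0,0,0]]}'
```

```text
clock: 19.2
position: [0.6326, -0.2146, 0.0451]
ee_rot: [-0.707, -0.01, 0.002, 0.707]
ft_force: [2.0, -8.8, -6.4]
grip_width: 0.25
```

```bash
python3 -m pendant '{"offset":[[0,0,0.008],[0,0,0.012],[0,0,0.014],[0,0,0.014],[0,0,0.014],[0,0,0.014]],"turn":[[0,0,0],[0,0,0],[0,0,0],[0,0,0],[0,0,0],[0,0,0]]}'; python3 - <<'E'
from h import *
im,P=cloud("scene");cv2.imwrite("pics/s6.png",cv2.resize(im[190:330,180:400,::-1],None,fx=3.6,fy=3.6,interpolation=2))
E
```

```text
clock: 19.95
position: [0.6326, -0.2146, 0.0452]
ee_rot: [0.708, 0.009, -0.001, -0.706]
ft_force: [5.4, -13.1, -8.8]
grip_width: 0.251
```

View pics/s6.png

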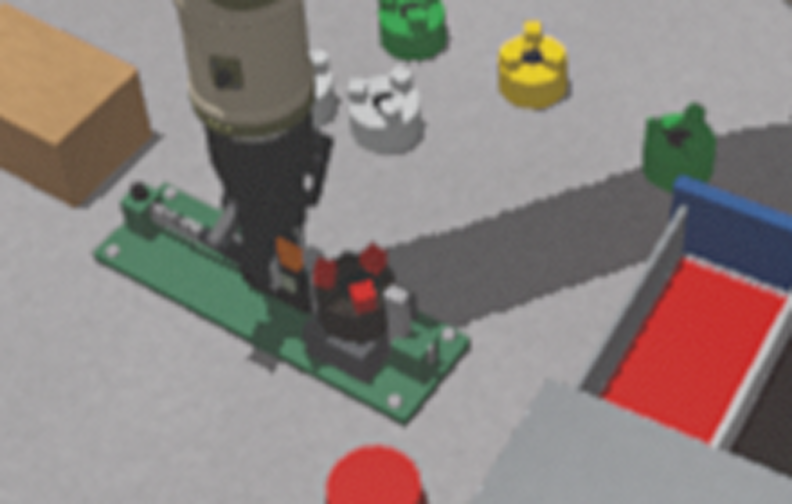

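The view shows the hub upright on the rest, clamped between the jaws at about (350,295), with the fingers only on the head. Travel is 50.0 mm and the press is about 13 N. Next I slide the jaw back and release.

```bash
python3 -m pendant '{"offset":[[0,0,-0.02],[0,0,-0.05],[0,0,-0.08],[0,0,-0.11],[0,0,-0.14],[0,0,-0.17],[0,0,-0.2],[0,0,-0.22],[0,0,-0.225],[0,0,-0.225]],"turn":[[0,0,0],[0,0,0],[0,0,0],[0,0,0],[0,0,0],[0,0,0],[0,0,0],[0,0,0],[0,0,0],[0,0,0]]}';python3 -m pendant '{"offset":[[0,0,0],[0,0,0],[0,0,0],[0,0,0]],"turn":[[0,0,0],[0,0,0],[0,0,0],[0,0,0]]}' 55;python3 -m pendant '{"offset":[[0,-0.1,0],[0,-0.3,0],[0,-0.5,0],[0,-0.55,0],[0,-0.55,0]],"turn":[[0,0,0],[0,0,0],[0,0,0],[0,0,0],[0,0,0]]}'; python3 - <<'E'
from h import *
im,P=cloud("wrist");z=P[...,2]
m=(abs(P[...,0]-.632)<.04)&(P[...,1]>-.19)&(P[...,1]<-.1125)&(z>.07)&(z<.099);q=P[m]
print("hub",cv2.minEnclosingCircle((q[:,:2]*1000).astype(np.float32)),np.percentile(q[:,2],[50,98]))
m=(abs(P[...,0]-.632)<.03)&(P[...,1]>-.31)&(P[...,1]<-.23)&(z>.06)&(z<.08);print("head",rect(P,m))
go([.632,-.1415,.16],1)
E
```

```text
clock: 21.25
position: [0.6334, -0.2598, 0.0452]
ee_rot: [0.708, 0.01, -0.001, -0.706]
ft_force: [3.1, -0.3, -6.6]
grip_width: 0.25
clock: 21.75
position: [0.6334, -0.2599, 0.0454]
ee_rot: [0.708, 0.01, -0.0, -0.706]
ft_force: [-0.1, -0.0, 0.7]
grip_width: 0.552
clock: 22.38
position: [0.6324, -0.2597, 0.1567]
ee_rot: [0.709, 0.01, 0.0, -0.706]
ft_force: [-0.5, 0.5, -0.2]
grip_width: 0.549
hub ((632.69287109375, -142.5546417236328), 29.746950149536133) [0.0806 0.0969]
head (((633.1704711914062, -260.67138671875), (61.283897399902344, 23.36380386352539), 89.94783782958984), 3284)
offset [ 0.009 -0.026  0.589] turn [ 0.005 -0.004  0.016] | pos [ 0.6318 -0.2593  0.1553] F [-0.5  0.2  0.3] g 0.548 t 22.425 q1,7 [-0.1453  0.583 ]
```

```bash
python3 -m pendant '{"offset":[[0.005,-0.03,0.2],[0.005,-0.03,0.4],[0.005,-0.03,0.58],[0.005,-0.03,0.588],[0.005,-0.03,0.588]],"turn":[[0.005,0,0.016],[0.005,0,0.016],[0.005,0,0.016],[0.005,0,0.016],[0.005,0,0.016]]}' 100;python3 -c "
from h import *
go([.6327,-.1418,.054],1)"
```

```text
clock: 23.05
position: [0.6306, -0.1421, 0.16]
ee_rot: [0.707, 0.005, -0.005, -0.707]
ft_force: [0.1, -0.4, -0.2]
grip_width: 1.004
offset [0.011 0.53  0.001] turn [ 0.    -0.004 -0.002] | pos [ 0.6306 -0.1421  0.16  ] F [ 0.1 -0.4 -0.2] g 1.004 t 23.05 q1,7 [-0.3478  0.393 ]
```

```bash
python3 -m pendant '{"offset":[[0.011,0.1,0],[0.011,0.3,0],[0.011,0.45,0],[0.011,0.52,0],[0.011,0.53,0],[0.011,0.53,0]],"turn":[[0,0,0],[0,0,0],[0,0,0],[0,0,0],[0,0,0],[0,0,0]]}'; python3 -m pendant '{"offset":[[0,0,0],[0,0,0],[0,0,0],[0,0,0],[0,0,0],[0,0,0]],"turn":[[0,0,0],[0,0,0],[0,0,0],[0,0,0],[0,0,0],[0,0,0]]}' 0 40;python3 -m pendant '{"offset":[[0,-0.1,0],[0,-0.3,0],[0,-0.5,0],[0,-0.75,0],[0,-0.8,0],[0,-0.8,0]],"turn":[[0,0,0],[0,0,0],[0,0,0],[0,0,0],[0,0,0],[0,0,0]]}';python3 -c "
from h import *
go([.5733,.1039,.20],5.6)"
```

```text
clock: 23.8
position: [0.6332, -0.1427, 0.0548]
ee_rot: [0.707, 0.005, -0.005, -0.707]
ft_force: [0.0, 0.0, 0.1]
grip_width: 0.999
clock: 24.55
position: [0.6337, -0.1429, 0.0562]
ee_rot: [0.707, 0.005, -0.004, -0.707]
ft_force: [-2.8, 0.5, 5.5]
grip_width: 0.692
clock: 25.3
position: [0.6335, -0.1427, 0.217]
ee_rot: [0.707, 0.006, -0.004, -0.707]
ft_force: [0.7, 0.4, -4.2]
grip_width: 0.691
offset [-0.284  0.084  1.237] turn [ 0.    -0.107  0.003] | pos [ 0.6335 -0.1427  0.217 ] F [ 0.7  0.4 -4.2] g 0.691 t 25.3 q1,7 [-0.3556  0.3748]
```

```bash
python3 -m pendant '{"offset":[[-0.1,0,0.25],[-0.2,0,0.5],[-0.25,0,0.8],[-0.28,0,1],[-0.28,0,1]],"turn":[[0,0,0],[0,-0.05,0],[0,-0.107,0],[0,-0.107,0],[0,-0.107,0]]}';python3 -c "
from h import *
go([.5733,.1039,.12],5.6)"
```

```text
clock: 25.92
position: [0.5731, 0.0613, 0.2149]
ee_rot: [-0.706, -0.037, 0.037, 0.706]
ft_force: [0.4, 0.3, -2.4]
grip_width: 0.692
offset [0.023 0.474 0.211] turn [-0.001  0.009 -0.001] | pos [0.5731 0.0613 0.2149] F [ 0.4  0.3 -2.4] g 0.692 t 25.925 q1,7 [-0.7193  0.0523]
```

```bash
python3 -m pendant '{"offset":[[0.023,0,0.1],[0.023,0,0.2],[0.023,0,0.211],[0.023,0,0.211],[0.023,0.2,0.211],[0.023,0.4,0.211],[0.023,0.5,0.211],[0.023,0.53,0.211],[0.023,0.545,0.211],[0.023,0.545,0.211],[0.023,0.545,0.211]],"turn":[[0,0,0],[0,0,0],[0,0,0],[0,0,0],[0,0,0],[0,0,0],[0,0,0],[0,0,0],[0,0,0],[0,0,0],[0,0,0]]}'
```

```text
clock: 27.3
position: [0.5737, 0.1039, 0.1067]
ee_rot: [-0.706, -0.037, 0.037, 0.707]
ft_force: [-0.8, 0.6, -2.5]
grip_width: 0.693
```

```bash
python3 -m pendant '{"offset":[[0,0.01,0],[0,0.02,0],[0,0.028,0],[0,0.028,0],[0,0.028,0]],"turn":[[0,0,0],[0,0,0],[0,0,0],[0,0,0],[0,0,0]]}'
```

```text
clock: 27.92
position: [0.5747, 0.1041, 0.1022]
ee_rot: [-0.706, -0.038, 0.036, 0.707]
ft_force: [0.5, -0.8, 4.6]
grip_width: 0.69
```

```bash
python3 -m pendant '{"offset":[[0,0,0],[0,0,0],[0,0,0],[0,0,0]],"turn":[[0,0,0],[0,0,0],[0,0,0],[0,0,0]]}' 90; python3 -m pendant '{"offset":[[0,-0.1,0],[0,-0.3,0],[0,-0.5,0],[0,-0.6,0],[0,-0.6,0],[0,-0.6,-0.3],[0,-0.6,-0.6],[0,-0.6,-0.9],[0,-0.6,-1],[0,-0.6,-1]],"turn":[[0,0,0],[0,0,0],[0,0,0],[0,0,0],[0,0,0],[0,0,0],[0,0,0],[0,0,0],[0,0,0],[0,0,0]]}'; cat >> h.py <<'E'
def hubs(n="top",save=None):
    im,P=cloud(n);z=P[...,2];H,S,V=cv2.split(cv2.cvtColor(im,cv2.COLOR_RGB2HSV))
    if save: cv2.imwrite(save,im[:,:,::-1])
    m=((z>.025)&(z<.065)&(P[...,0]>.25)&(P[...,0]<.6)&(P[...,1]>-.6)&(P[...,1]<.1)).astype(np.uint8)
    k,l,st,_=cv2.connectedComponentsWithStats(m)
    for i in range(1,k):
        if 100<st[i,4]<9000:
            w=l==i;q=P[w];(c,r)=cv2.minEnclosingCircle((q[:,:2]*1000).astype(np.float32));print("obj",np.round(c,1),round(r,1),"HSV",np.median(H[w]),np.median(S[w]),np.median(V[w]))
    return im,P
E
python3 - <<'E'
from h import *
im,P=hubs("top","pics/top7.png");z=P[...,2];v,u=np.mgrid[:480,:640]
m=(z>.115)&(z<.15)&(u>212)&(u<240)&(v>190)&(v<255)
q=P[m];print(len(q),cv2.minEnclosingCircle((q[:,:2]*1000).astype(np.float32)) if len(q) else "")
go([.4385,-.2578,.16],1)
E
```

```text
clock: 28.42
position: [0.5746, 0.1041, 0.1021]
ee_rot: [-0.706, -0.038, 0.036, 0.707]
ft_force: [0.4, 0.3, 1.0]
grip_width: 0.9
clock: 29.68
position: [0.5945, -0.097, 0.2205]
ee_rot: [-0.706, -0.036, 0.036, 0.707]
ft_force: [-0.1, -0.2, -0.1]
grip_width: 0.904
obj [ 575.  -492.3] 78.7 HSV 14.0 118.0 84.0
obj [ 457.  -335.2] 29.9 HSV 24.0 5.0 239.0
obj [ 438.3 -257.9] 29.8 HSV 24.0 4.0 241.0
obj [ 336.6 -301.8] 30.2 HSV 65.0 163.0 186.0
obj [ 328.8 -182.3] 30.0 HSV 28.0 178.0 253.0
581 ((575.2388916015625, 106.5427474975586), 30.019290924072266)
offset [-0.862  0.301 -0.73 ] turn [-0.002  0.11   0.001] | pos [ 0.5948 -0.0949  0.2205] F [-0.1  0.9  0. ] g 0.9 t 29.725 q1,7 [-0.481   0.3637]
```

View pics/top7.png

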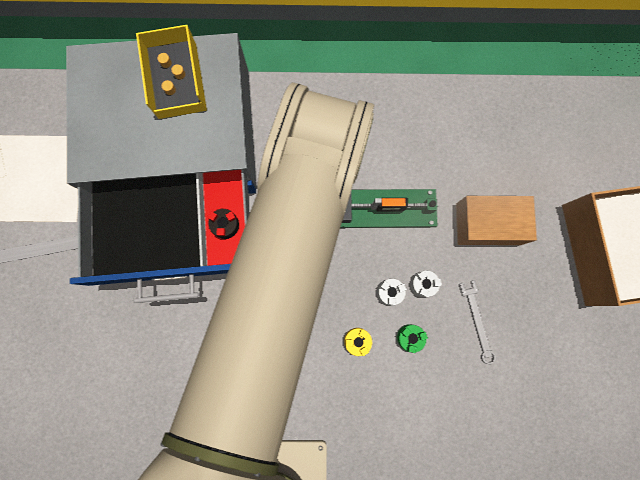

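The used hub stands in the red bay at (223,223), measured (575,106.5) with top about 141. The silver hubs haven't moved. Next is hub_a at (438.3,-257.9), keeping the yaw at 5.6°.

```bash
python3 -m pendant '{"offset":[[-0.2,0,-0.2],[-0.4,0,-0.4],[-0.6,0,-0.6],[-0.8,0,-0.73],[-0.86,0.2,-0.73],[-0.86,0.3,-0.73],[-0.86,0.3,-0.73]],"turn":[[0,0,0],[0,0,0],[0,0,0],[0,0,0],[0,0,0],[0,0,0],[0,0,0]]}' 100;  python3 -c "
from h import *
hubs('wrist');go([.4383,-.2579,.0075],5.6)"
```

```text
clock: 30.6
position: [0.4386, -0.2558, 0.1588]
ee_rot: [-0.705, -0.037, 0.038, 0.707]
ft_force: [0.5, 0.3, 0.4]
grip_width: 0.998
obj [ 598.9 -141.7] 27.5 HSV 70.0 8.0 40.0
obj [ 327.5 -183.2] 30.1 HSV 23.0 172.0 162.0
obj [ 437.1 -259.1] 29.9 HSV 30.0 10.0 131.0
obj [ 335.5 -302.8] 30.2 HSV 65.0 178.0 192.0
obj [ 455.1 -336.6] 30.5 HSV 30.0 4.0 242.0
obj [ 552.  -428.7] 10.0 HSV 14.0 144.0 90.0
offset [-0.005  0.762 -0.009] turn [-0.003  0.01  -0.   ] | pos [ 0.4393 -0.2564  0.1599] F [ 0.3 -0.5  1. ] g 1.003 t 30.65 q1,7 [-0.316   0.6663]
```

```bash
python3 -m pendant '{"offset":[[-0.007,0.1,-0.011],[-0.007,0.35,-0.011],[-0.007,0.55,-0.011],[-0.007,0.7,-0.011],[-0.007,0.76,-0.011],[-0.007,0.76,-0.011],[-0.007,0.76,-0.011]],"turn":[[0,0,0],[0,0,0],[0,0,0],[0,0,0],[0,0,0],[0,0,0],[0,0,0]]}' 100; python3 -m pendant '{"offset":[[0,0,0],[0,0,0],[0,0,0],[0,0,0],[0,0,0],[0,0,0]],"turn":[[0,0,0],[0,0,0],[0,0,0],[0,0,0],[0,0,0],[0,0,0]]}' 0 40;python3 -m pendant '{"offset":[[0,-0.1,0],[0,-0.3,0],[0,-0.55,0],[0,-0.85,0],[0,-1,0],[0,-1,0],[0,-1,0]],"turn":[[0,0,0],[0,0,0],[0,0,0],[0,0,0],[0,0,0],[0,0,0],[0,0,0]]}'; python3 -c "
from h import *
go([.5569,.2711,.21],5.6)"
```

```text
clock: 31.52
position: [0.4391, -0.2587, 0.0093]
ee_rot: [-0.706, -0.038, 0.037, 0.707]
ft_force: [-0.1, 0.5, -0.2]
grip_width: 0.999
clock: 32.28
position: [0.4396, -0.259, 0.0104]
ee_rot: [-0.705, -0.039, 0.036, 0.707]
ft_force: [-3.4, 0.7, 11.6]
grip_width: 0.691
clock: 33.15
position: [0.4384, -0.2589, 0.2092]
ee_rot: [-0.705, -0.038, 0.037, 0.707]
ft_force: [-0.6, 0.0, -3.5]
grip_width: 0.696
offset [0.871 0.005 2.572] turn [-0.003  0.011  0.002] | pos [ 0.4384 -0.2589  0.2092] F [-0.6  0.  -3.5] g 0.696 t 33.15 q1,7 [-0.3633  0.6336]
```

```bash
python3 -m pendant '{"offset":[[0.1,0,0.25],[0.2,0,0.5],[0.3,0,0.75],[0.4,0,1],[0.4,0,1]],"turn":[[0,0,0],[0,0,0],[0,0,0],[0,0,0],[0,0,0]]}';python3 -m pendant '{"offset":[[0.1,0,0.25],[0.2,0,0.5],[0.3,0,0.75],[0.4,0,1],[0.4,0,1]],"turn":[[0,0,0],[0,0,0],[0,0,0],[0,0,0],[0,0,0]]}';python3 -c "
from h import *
go([.5569,.2711,.1065],5.6)"
```

```text
clock: 33.78
position: [0.4965, -0.0468, 0.2079]
ee_rot: [-0.705, -0.04, 0.041, 0.707]
ft_force: [0.1, -0.6, -2.7]
grip_width: 0.695
clock: 34.4
position: [0.5525, 0.1653, 0.2057]
ee_rot: [-0.705, -0.041, 0.044, 0.707]
ft_force: [-0.8, -1.0, -3.2]
grip_width: 0.69
offset [0.088 0.497 0.522] turn [-0.003  0.028 -0.006] | pos [0.5525 0.1653 0.2057] F [-0.8 -1.  -3.2] g 0.69 t 34.4 q1,7 [-0.8081 -0.1374]
```

```bash
python3 -m pendant '{"offset":[[0.05,0,0.2],[0.085,0,0.45],[0.085,0,0.522],[0.085,0,0.522],[0.085,0.15,0.522],[0.085,0.3,0.522],[0.085,0.42,0.522],[0.085,0.48,0.522],[0.085,0.49,0.522],[0.085,0.49,0.522],[0.085,0.49,0.522]],"turn":[[0,0.028,0],[0,0.028,0],[0,0.028,0],[0,0.028,0],[0,0.028,0],[0,0.028,0],[0,0.028,0],[0,0.028,0],[0,0.028,0],[0,0.028,0],[0,0.028,0]]}';python3 -m pendant '{"offset":[[0,0.01,0],[0,0.02,0],[0,0.025,0],[0,0.025,0],[0,0.025,0]],"turn":[[0,0,0],[0,0,0],[0,0,0],[0,0,0],[0,0,0]]}'
```

```text
clock: 35.78
position: [0.5569, 0.2712, 0.1089]
ee_rot: [-0.705, -0.033, 0.036, 0.707]
ft_force: [-0.1, -0.3, -2.6]
grip_width: 0.693
clock: 36.4
position: [0.5569, 0.2712, 0.1039]
ee_rot: [-0.705, -0.033, 0.036, 0.707]
ft_force: [-0.5, 0.0, -3.3]
grip_width: 0.688
```

```bash
python3 -m pendant '{"offset":[[0,0.01,0],[0,0.015,0],[0,0.018,0],[0,0.018,0]],"turn":[[0,0,0],[0,0,0],[0,0,0],[0,0,0]]}'
```

```text
clock: 36.9
position: [0.5579, 0.2714, 0.1016]
ee_rot: [-0.705, -0.034, 0.035, 0.708]
ft_force: [-1.1, -1.1, 6.2]
grip_width: 0.692
```

```bash
python3 -m pendant '{"offset":[[0,0,0],[0,0,0],[0,0,0],[0,0,0]],"turn":[[0,0,0],[0,0,0],[0,0,0],[0,0,0]]}' 90; python3 -m pendant '{"offset":[[0,-0.1,0],[0,-0.3,0],[0,-0.5,0],[0,-0.6,0],[0,-0.6,0],[0,-0.6,-0.3],[0,-0.6,-0.6],[0,-0.6,-0.9],[0,-0.6,-1],[0,-0.6,-1]],"turn":[[0,0,0],[0,0,0],[0,0,0],[0,0,0],[0,0,0],[0,0,0],[0,0,0],[0,0,0],[0,0,0],[0,0,0]]}'; python3 -m pendant '{"offset":[[-0.05,0,-0.25],[-0.1,0,-0.5],[-0.15,0,-0.8],[-0.2,0,-1],[-0.2,0,-1]],"turn":[[0,0,0],[0,0,0],[0,0,0],[0,0,0],[0,0,0]]}';python3 - <<'E'
from h import *
im,P=hubs("top","pics/top8.png");z=P[...,2];v,u=np.mgrid[:480,:640]
m=(z>.115)&(z<.15)&(u>130)&(u<175)&(v>190)&(v<255)
q=P[m];print(len(q),cv2.minEnclosingCircle((q[:,:2]*1000).astype(np.float32)) if len(q) else "")
go([.457,-.3352,.16],5.6)
E
```

```text
clock: 37.4
position: [0.5578, 0.2714, 0.1015]
ee_rot: [-0.705, -0.034, 0.035, 0.708]
ft_force: [0.5, 0.3, 0.0]
grip_width: 0.898
clock: 38.65
position: [0.5774, 0.0707, 0.2204]
ee_rot: [-0.705, -0.033, 0.034, 0.707]
ft_force: [0.0, 0.8, -0.3]
grip_width: 0.898
clock: 39.28
position: [0.5562, -0.1338, 0.2197]
ee_rot: [-0.705, -0.032, 0.033, 0.707]
ft_force: [-0.2, 0.8, -0.3]
grip_width: 0.905
obj [ 574.7 -492.4] 78.6 HSV 14.0 118.5 84.0
obj [ 457.  -335.2] 30.0 HSV 24.0 5.0 238.0
obj [ 336.9 -301.5] 29.9 HSV 65.0 163.0 186.0
obj [ 328.7 -182.6] 29.6 HSV 28.0 178.0 253.0
639 ((558.5469970703125, 270.9402160644531), 30.186752319335938)
offset [-0.593  0.295 -0.969] turn [-0.005 -0.003 -0.003] | pos [ 0.5568 -0.1313  0.2195] F [-0.5  0.6 -0.1] g 0.9 t 39.325 q1,7 [-0.427   0.3904]
```

View pics/top8.png

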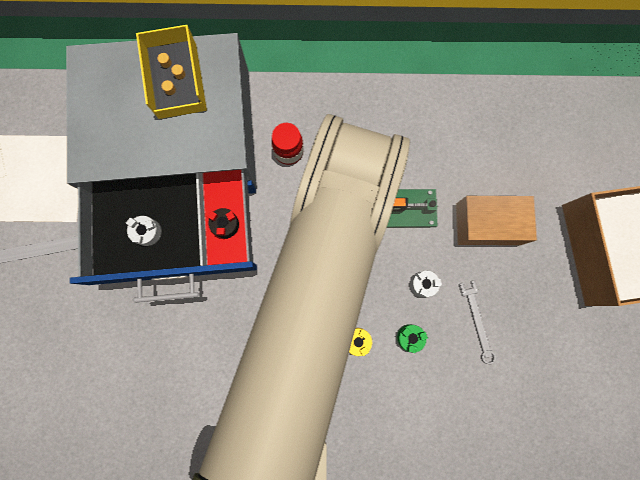

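hub_a stands in the black bay at (143,230), and hub_b is still at (427,284). Next is hub_b.

```bash
python3 -m pendant '{"offset":[[-0.15,0,-0.25],[-0.3,0,-0.5],[-0.45,0,-0.75],[-0.59,0.1,-0.96],[-0.59,0.25,-0.97],[-0.59,0.3,-0.97],[-0.59,0.3,-0.97]],"turn":[[0,0,0],[0,0,0],[0,0,0],[0,0,0],[0,0,0],[0,0,0],[0,0,0]]}' 100;  python3 -c "
from h import *
hubs('wrist');go([.457,-.3354,.0085],5.6)"
```

```text
clock: 40.2
position: [0.4589, -0.3332, 0.1587]
ee_rot: [-0.705, -0.034, 0.036, 0.708]
ft_force: [0.1, 0.4, 0.4]
grip_width: 0.998
obj [ 329.9 -203. ] 22.3 HSV 23.0 209.0 162.0
obj [ 335.7 -302.8] 30.0 HSV 65.0 167.0 195.0
obj [ 455.8 -336.6] 29.9 HSV 30.0 10.0 133.0
obj [ 550.4 -463.6] 44.7 HSV 14.0 143.0 90.0
offset [-0.009  0.755 -0.01 ] turn [-0.005  0.001 -0.003] | pos [ 0.4591 -0.3338  0.1595] F [ 0.3 -0.3  0.4] g 1.006 t 40.25 q1,7 [-0.1051  0.8518]
```

```bash
python3 -m pendant '{"offset":[[-0.012,0.1,-0.011],[-0.012,0.35,-0.011],[-0.012,0.55,-0.011],[-0.012,0.7,-0.011],[-0.012,0.755,-0.011],[-0.012,0.755,-0.011],[-0.012,0.755,-0.011]],"turn":[[0,0,0],[0,0,0],[0,0,0],[0,0,0],[0,0,0],[0,0,0],[0,0,0]]}' 100; python3 -m pendant '{"offset":[[0,0,0],[0,0,0],[0,0,0],[0,0,0],[0,0,0],[0,0,0]],"turn":[[0,0,0],[0,0,0],[0,0,0],[0,0,0],[0,0,0],[0,0,0]]}' 0 40;python3 -m pendant '{"offset":[[0,-0.1,0],[0,-0.3,0],[0,-0.55,0],[0,-0.85,0],[0,-1,0],[0,-1,0],[0,-1,0]],"turn":[[0,0,0],[0,0,0],[0,0,0],[0,0,0],[0,0,0],[0,0,0],[0,0,0]]}'; python3 -c "
from h import *
go([.5496,.3457,.21],5.6)"
```

```text
clock: 41.12
position: [0.4573, -0.3362, 0.0097]
ee_rot: [-0.705, -0.035, 0.035, 0.707]
ft_force: [0.3, -1.2, -0.4]
grip_width: 1.002
clock: 41.88
position: [0.4578, -0.3365, 0.011]
ee_rot: [-0.705, -0.035, 0.034, 0.707]
ft_force: [-1.9, 2.0, 8.9]
grip_width: 0.696
clock: 42.75
position: [0.4572, -0.3367, 0.2103]
ee_rot: [-0.705, -0.035, 0.035, 0.707]
ft_force: [-0.3, 0.4, -3.0]
grip_width: 0.696
offset [0.794 0.013 3.35 ] turn [-0.004  0.001  0.   ] | pos [ 0.4572 -0.3367  0.2103] F [-0.3  0.4 -3. ] g 0.696 t 42.75 q1,7 [-0.1303  0.8311]
```

```bash
python3 -m pendant '{"offset":[[0.07,0,0.25],[0.14,0,0.5],[0.2,0,0.75],[0.26,0,1],[0.26,0,1]],"turn":[[0,0,0],[0,0,0],[0,0,0],[0,0,0],[0,0,0]]}';python3 -m pendant '{"offset":[[0.07,0,0.25],[0.14,0,0.5],[0.2,0,0.75],[0.26,0,1],[0.26,0,1]],"turn":[[0,0,0],[0,0,0],[0,0,0],[0,0,0],[0,0,0]]}';python3 -m pendant '{"offset":[[0.07,0,0.25],[0.14,0,0.5],[0.2,0,0.75],[0.26,0,1],[0.26,0,1]],"turn":[[0,0,0],[0,0,0],[0,0,0],[0,0,0],[0,0,0]]}';python3 -c "
from h import *
go([.5496,.3457,.1045],5.6)"
```

```text
clock: 43.38
position: [0.4892, -0.1278, 0.2095]
ee_rot: [-0.704, -0.036, 0.038, 0.708]
ft_force: [0.2, -0.1, -2.4]
grip_width: 0.691
clock: 44.0
position: [0.5193, 0.0802, 0.2088]
ee_rot: [-0.704, -0.038, 0.041, 0.708]
ft_force: [-0.0, -1.2, -2.8]
grip_width: 0.693
clock: 44.62
position: [0.5477, 0.2881, 0.2073]
ee_rot: [-0.705, -0.038, 0.044, 0.707]
ft_force: [-0.8, -0.8, -3.1]
grip_width: 0.694
offset [0.047 0.515 0.283] turn [-0.005  0.024 -0.01 ] | pos [0.5477 0.2881 0.2073] F [-0.8 -0.8 -3.1] g 0.694 t 44.625 q1,7 [-0.879  -0.3297]
```

```bash
python3 -m pendant '{"offset":[[0.05,0,0.2],[0.047,0,0.283],[0.047,0,0.283],[0.047,0.15,0.283],[0.047,0.3,0.283],[0.047,0.42,0.283],[0.047,0.5,0.283],[0.047,0.51,0.283],[0.047,0.51,0.283],[0.047,0.51,0.283]],"turn":[[-0.005,0.024,-0.01],[-0.005,0.024,-0.01],[-0.005,0.024,-0.01],[-0.005,0.024,-0.01],[-0.005,0.024,-0.01],[-0.005,0.024,-0.01],[-0.005,0.024,-0.01],[-0.005,0.024,-0.01],[-0.005,0.024,-0.01],[-0.005,0.024,-0.01]]}';python3 -m pendant '{"offset":[[0,0.01,0],[0,0.016,0],[0,0.016,0],[0,0.016,0]],"turn":[[0,0,0],[0,0,0],[0,0,0],[0,0,0]]}'
```

```text
clock: 45.88
position: [0.5502, 0.3459, 0.1065]
ee_rot: [-0.706, -0.035, 0.034, 0.707]
ft_force: [0.4, -0.0, -2.9]
grip_width: 0.688
clock: 46.38
position: [0.5502, 0.3459, 0.1033]
ee_rot: [-0.706, -0.035, 0.034, 0.707]
ft_force: [-0.6, 0.3, -2.5]
grip_width: 0.694
```

```bash
python3 -m pendant '{"offset":[[0,0.01,0],[0,0.015,0],[0,0.015,0],[0,0.015,0]],"turn":[[0,0,0],[0,0,0],[0,0,0],[0,0,0]]}'
```

```text
clock: 46.88
position: [0.5513, 0.3461, 0.102]
ee_rot: [-0.706, -0.036, 0.033, 0.707]
ft_force: [0.4, -0.3, 7.9]
grip_width: 0.691
```

```bash
python3 -m pendant '{"offset":[[0,0,0],[0,0,0],[0,0,0],[0,0,0]],"turn":[[0,0,0],[0,0,0],[0,0,0],[0,0,0]]}' 90; python3 -m pendant '{"offset":[[0,-0.1,0],[0,-0.3,0],[0,-0.5,0],[0,-0.6,0],[0,-0.6,0],[-0.2,-0.6,-0.1],[-0.4,-0.6,-0.3],[-0.6,-0.6,-0.5],[-0.7,-0.6,-0.61],[-0.7,-0.6,-0.61],[-0.7,-0.6,-0.61]],"turn":[[0,0,0],[0,0,0],[0,0,0],[0,0,0],[0,0,0],[0,0,0],[0,0,0],[0,0,0],[0,0,0],[0,0,0],[0,0,0]]}'; python3 - <<'E'
from h import *
im,P=hubs("top","pics/top9.png");z=P[...,2];v,u=np.mgrid[:480,:640]
for a in((90,127),(130,175),(205,240)):
    m=(z>.115)&(z<.15)&(u>a[0])&(u<a[1])&(v>190)&(v<255)
    q=P[m];print(len(q),cv2.minEnclosingCircle((q[:,:2]*1000).astype(np.float32)) if len(q) else "",np.percentile(q[:,2],[50,98]))
go([.4183,.2092,.119],5.6)
E
```

```text
clock: 47.38
position: [0.5512, 0.3461, 0.1019]
ee_rot: [-0.706, -0.036, 0.033, 0.707]
ft_force: [0.5, -0.6, -0.1]
grip_width: 0.902
clock: 48.75
position: [0.4234, 0.2113, 0.221]
ee_rot: [-0.706, -0.036, 0.033, 0.707]
ft_force: [0.4, 0.3, 0.1]
grip_width: 0.899
obj [ 575.1 -493.2] 78.8 HSV 14.0 119.0 90.0
obj [343.4 -30.9] 29.9 HSV 65.0 161.0 199.0
obj [ 336.8 -301.7] 29.9 HSV 65.0 162.0 196.5
obj [ 328.7 -182.2] 29.8 HSV 29.0 173.0 254.0
734 ((556.1861572265625, 334.625), 41.74834060668945) [0.1268 0.1438]
638 ((559.3942260742188, 271.3834533691406), 30.26033592224121) [0.1265 0.1435]
678 ((577.4492797851562, 106.30734252929688), 30.047222137451172) [0.127 0.144]
offset [-0.029  0.51  -0.01 ] turn [-0.002  0.     0.005] | pos [0.4235 0.2115 0.2209] F [ 0.5  0.9 -0.9] g 0.904 t 48.8 q1,7 [-0.9785 -0.4657]
```

View pics/top9.png

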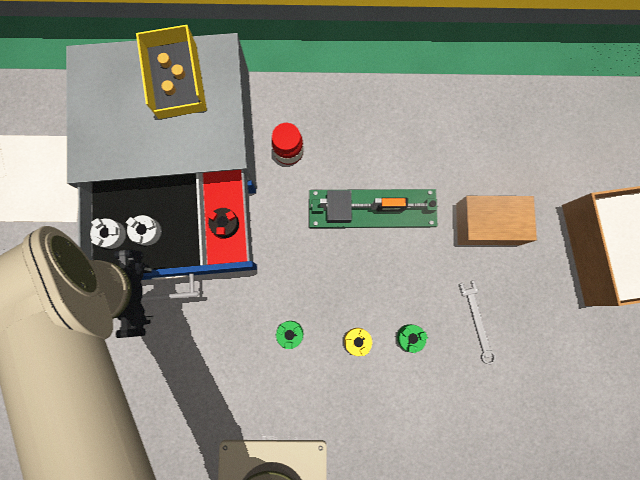

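All three hubs stand in their bays: silver at (107,233) and (143,230), dark at (223,223). Only green and yellow look-alikes are left on the bench. Next I grip the handle and push home.

```bash
python3 -m pendant '{"offset":[[-0.025,0,-0.01],[-0.025,0,-0.01],[-0.025,0.1,-0.01],[-0.025,0.3,-0.01],[-0.025,0.45,-0.01],[-0.025,0.51,-0.01],[-0.025,0.51,-0.01],[-0.025,0.51,-0.01]],"turn":[[0,0,0],[0,0,0],[0,0,0],[0,0,0],[0,0,0],[0,0,0],[0,0,0],[0,0,0]]}' 35; python3 -m pendant '{"offset":[[0,0,0],[0,0,0],[0,0,0],[0,0,0],[0,0,0]],"turn":[[0,0,0],[0,0,0],[0,0,0],[0,0,0],[0,0,0]]}' 0 50; python3 -m pendant '{"offset":[[0.02,0,0],[0.06,0,0],[0.12,0,0],[0.2,0,0],[0.28,0,0],[0.36,0,0],[0.44,0,0],[0.51,0,0],[0.56,0,0],[0.59,0,0],[0.6,0,0],[0.6,0,0]],"turn":[[0,0,0],[0,0,0],[0,0,0],[0,0,0],[0,0,0],[0,0,0],[0,0,0],[0,0,0],[0,0,0],[0,0,0],[0,0,0],[0,0,0]]}';python3 -c "
from h import *
go([.6074,.2277,.119],5.6)"
```

```text
clock: 49.8
position: [0.4198, 0.2097, 0.12]
ee_rot: [-0.705, -0.036, 0.033, 0.707]
ft_force: [0.3, -0.8, 0.7]
grip_width: 0.344
clock: 50.42
position: [0.4205, 0.2101, 0.1212]
ee_rot: [-0.705, -0.037, 0.032, 0.708]
ft_force: [-0.2, -1.6, 6.7]
grip_width: 0.095
clock: 51.92
position: [0.5397, 0.2217, 0.1215]
ee_rot: [-0.705, -0.037, 0.032, 0.708]
ft_force: [1.9, 1.5, -14.1]
grip_width: 0.091
offset [ 0.34   0.015 -0.004] turn [-0.004  0.     0.008] | pos [0.5397 0.2217 0.1215] F [  1.9   1.5 -14.1] g 0.091 t 51.925 q1,7 [-0.8503 -0.237 ]
```

```bash
python3 -m pendant '{"offset":[[0.03,0,-0.001],[0.08,0,-0.001],[0.13,0,-0.002],[0.18,0,-0.002],[0.23,0,-0.003],[0.27,0,-0.003],[0.3,0,-0.003],[0.32,0,-0.003],[0.33,0,-0.003],[0.33,0,-0.003]],"turn":[[0,0,0],[0,0,0],[0,0,0],[0,0,0],[0,0,0],[0,0,0],[0,0,0],[0,0,0],[0,0,0],[0,0,0]]}'; python3 -m pendant '{"offset":[[0.01,0,0],[0.015,0,0],[0.02,0,0],[0.02,0,0]],"turn":[[0,0,0],[0,0,0],[0,0,0],[0,0,0]]}'
```

```text
clock: 53.18
position: [0.6057, 0.2281, 0.1215]
ee_rot: [-0.705, -0.037, 0.033, 0.708]
ft_force: [0.2, 4.7, -15.4]
grip_width: 0.093
clock: 53.68
position: [0.6076, 0.2283, 0.1215]
ee_rot: [-0.705, -0.035, 0.034, 0.707]
ft_force: [-14.4, 0.8, -4.0]
grip_width: 0.091
```

```bash
python3 -m pendant '{"offset":[[0.01,0,0],[0.02,0,0],[0.02,0,0],[0.02,0,0]],"turn":[[0,0,0],[0,0,0],[0,0,0],[0,0,0]]}';  python3 -m pendant '{"offset":[[0,0,0],[0,0,0],[0,0,0],[0,0,0]],"turn":[[0,0,0],[0,0,0],[0,0,0],[0,0,0]]}' 30; python3 -m pendant '{"offset":[[0,-0.1,0],[0,-0.3,0],[0,-0.5,0],[0,-0.6,0],[0,-0.6,0],[0,-0.6,-0.3],[0,-0.6,-0.6],[0,-0.6,-0.9],[0,-0.6,-1],[0,-0.6,-1]],"turn":[[0,0,0],[0,0,0],[0,0,0],[0,0,0],[0,0,0],[0,0,0],[0,0,0],[0,0,0],[0,0,0],[0,0,0]]}'; python3 - <<'E'
from h import *
im,P=hubs("top","pics/top10.png");z=P[...,2];H,S,V=cv2.split(cv2.cvtColor(im,cv2.COLOR_RGB2HSV))
q=P[(H>105)&(H<125)&(S>120)&(z>.155)&(z<.17)];print("panel",cv2.minAreaRect((q[:,:2]*1000).astype(np.float32)))
go([0.5,0,.2],5)
E
```

```text
clock: 54.18
position: [0.6076, 0.2283, 0.1214]
ee_rot: [-0.705, -0.032, 0.038, 0.707]
ft_force: [-26.6, -2.0, 4.4]
grip_width: 0.089
clock: 54.68
position: [0.6082, 0.2282, 0.1219]
ee_rot: [-0.705, -0.032, 0.038, 0.707]
ft_force: [-0.1, -0.2, 0.1]
grip_width: 0.301
clock: 55.92
position: [0.6287, 0.0275, 0.2409]
ee_rot: [-0.705, -0.031, 0.037, 0.707]
ft_force: [-0.1, 1.4, 0.4]
grip_width: 0.301
obj [ 575. -492.] 78.2 HSV 14.0 120.0 77.0
obj [343.4 -31.1] 29.9 HSV 65.0 164.0 176.0
obj [ 336.8 -301.5] 29.8 HSV 65.0 165.0 173.0
obj [ 328.7 -182.1] 29.8 HSV 27.0 184.0 251.0
panel ((645.9893188476562, 329.8147888183594), (13.810643196105957, 156.2312469482422), 5.853058815002441)
offset [-0.653  0.209 -0.085] turn [-0.005  0.015 -0.01 ] | pos [0.6287 0.0298 0.2408] F [-0.   0.3 -0.3] g 0.303 t 55.975 q1,7 [-0.5416  0.1273]
```

View pics/top10.png

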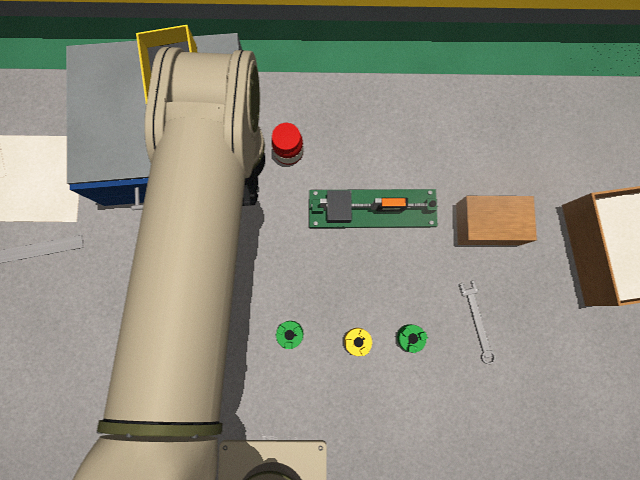

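The visible left part of the drawer front sits flush with the cabinet at (105,187). I'm moving the arm clear to check the whole front, then handing in.

```bash
python3 -m pendant '{"offset":[[0,0,-0.3],[-0.1,0,-0.6],[-0.2,0,-0.9],[-0.25,0,-1],[-0.25,0,-1],[-0.25,0,-1]],"turn":[[0,0,0],[0,0,0],[0,0,0],[0,0,0],[0,0,0],[0,0,0]]}'; python3 - <<'E'
from h import *
im,P=cloud("top");z=P[...,2];H,S,V=cv2.split(cv2.cvtColor(im,cv2.COLOR_RGB2HSV));v,u=np.mgrid[:480,:640]
q=P[(H>105)&(H<125)&(S>120)&(z>.155)&(z<.17)&(u<290)];print("panel",cv2.minAreaRect((q[:,:2]*1000).astype(np.float32)))
cv2.imwrite("pics/top11.png",im[:,:,::-1])
q=P[(z>.06)&(u>265)&(u<310)&(v>110)&(v<170)];print("tin",cv2.minAreaRect((q[:,:2]*1000).astype(np.float32)))
print(manip.get_obs()["ft_force"])
E
```

```text
clock: 56.72
position: [0.5998, -0.1709, 0.2401]
ee_rot: [-0.705, -0.034, 0.039, 0.708]
ft_force: [0.1, 1.0, 0.1]
grip_width: 0.297
panel ((656.007568359375, 231.6973419189453), (13.367439270019531, 353.0657043457031), 5.660006046295166)
tin ((771.240478515625, -20.191207885742188), (67.02081298828125, 66.8575210571289), 52.73887634277344)
[ 0.8479 -0.8171 -0.146 ]
```

View pics/top11.png

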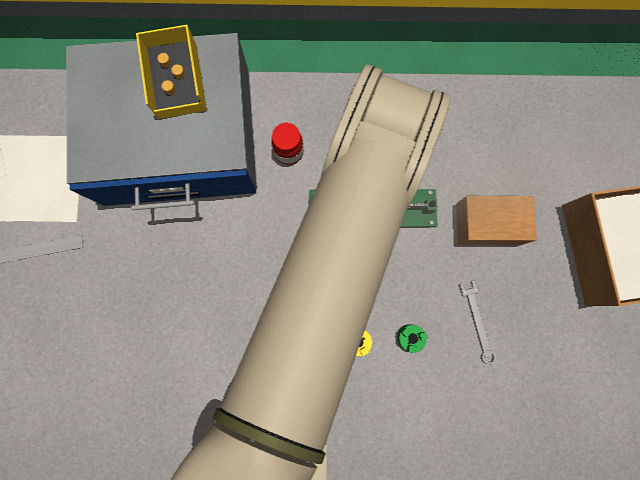

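The drawer is flush: the panel moved 189.7 mm in from the out position, so it's home. The tin, carton and spanner are unmoved.

```bash
python3 -c "
from workcell import manip
print(manip.hand_in())"
```

```text
the job is handed in; nothing more can be done
None
```

The job is done and handed in at about 57 s. The steps were done in the order you asked:

- **Drawer out:** I pulled the top drawer out until it pushed back with about 25 N at its stop.
- **Used hub on the caliper:** I stood the dark hub on the rest and slid the jaw shut by its head. It pressed with about 13 N after 50 mm of travel, with the fingers only on the head. I then slid the jaw back about 45 mm while the hub stood there.
- **Hubs put away:** The used hub went into the red-lined bay and both silver hubs into the black-lined bay. Only two silver hubs were there.
- **Drawer home:** I pushed the drawer in by its handle until it met its stop at about 27 N.

**Last checks:**
- Before closing, the camera showed all three hubs upright in their bays. I have no view inside the shut drawer.
- The drawer front ended flush with the cabinet, about 190 mm in from its open position.
- The tin measured unmoved. The carton and spanner looked unmoved in the last picture, and the hand was clear of everything with no force on it.
- I did not measure the lower drawer separately. It was never touched, and nothing stuck out in the top view.

**Small disagreements:**
- The drawer sat about 2 mm in from its stop by the time I gripped it again to close it.
- For one silver hub, the last check in the bay picked up part of a wall, so I relied on the picture for that one.

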